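# Set the clamp of a filter-cassette holder by its cam lever and adjusting nut

## Task

The filter cassette sits loose in its sloping holder. Flip the red cam lever fully open, turn the yellow adjusting nut clockwise until the clamp is properly set (the lever swings freely for the first half of its way home and then meets a growing resistance, which gives a clamp force of about 100 N when shut), and flip the lever fully closed. Do not overtighten, leave the bottles and the beaker around it where they are, and let go of everything.

Things in the scene. Friction and masses are not known exactly. Their poses are not given: they have to be found in the camera images.
- holder: White, blue and steel stand, base 170 x 230 mm, fixed. Origin: centre of its underside; z up. Its steel face slopes 35 degrees, looking up and towards -x of this frame: outward normal (-0.574, 0, 0.819), up-slope (0.819, 0, 0.574). Nut (-y side) and lever (+y side) stand along that normal, so a hand must tilt about 35 degrees to meet them squarely.
- face (a point): Middle of the steel sloping face, 85 mm above the bench. Axes as the holder's. A metal bridge runs along y from nut to lever over the cassette, its top at most 68 mm out from the face; turning the nut lowers it, with the lever on it. The lever's cam drives a blue pressure plate down from it onto the cassette; plate and springs yield 1 mm per 25 N.
- nut_grip (a point): Adjusting nut: black disc 48 mm across with upright yellow wing 60 long, 14 thick, 34 mm tall. Point on the nut's axis 10 mm below the wing's top, 24 mm above the disc, 103 mm out from the face. x runs along the wing, z outwards along the axis. Stays at this height. Clockwise seen from outside tightens: bridge, lever and plate go down 3.0 mm per rad.
- nut_axis (a point): Foot of the nut's axis on the face; axes as the holder's. The nut turns stiffly (0.5 N m), stays where it is left and has stops about 7 rad apart. How far it must be turned to tighten (about 1.4 to 3.2 rad) differs each time and cannot be seen: it has to be felt at the lever.
- lever_ball (a point): Centre of the red ball, 26 mm across, at the end of the red cam lever (bar 14 mm thick), 110 mm from its pivot. Lever closed: the ball is 42 to 54 mm out from the face, near its lower edge. Properly set, closing takes up to about 3.5 N at the ball above friction, square to the lever, most near 0.5 rad, easing towards 0. Pinch it lightly (15 to 25 N): squeezed hard it slips out.
- lever_pivot (a point): Point on the lever's hinge axis, in the lever's middle plane, 42 to 54 mm out from the face (it sinks with the bridge as the nut is tightened); y is the hinge axis, x up the slope, z along the face normal. Beside the ball there is 30 mm of free room on either side.
- lever (a joint): Cam lever angle, rad: 0 closed (parallel to the face, pointing down the slope), 1.57 open (straight out along the normal). Stays put (friction 0.1 N m). At angle a the plate is 12*(1-cos a) mm above its closed height. Properly set (100 N = 4 mm of spring travel closed) resistance starts at about 0.84 rad, half-way; first felt below 0.76 is too loose, above 0.92 too tight.
- bed: Dark plate 78 x 88 mm, 4 mm thick, flush in the sloping face, on which the cassette lies; the clamp force passes into it. Origin at its centre, z axis along the face normal.
- cassette: White filter cassette with blue seams, 80 x 90 x 26 mm, 0.35 kg, lying in its nest on the slope under the pressure plate. Origin: centre of its underside.
- reagent: Bystander: amber jar with blue cap, 68 mm across, 130 mm tall; origin under its centre.
- beaker: Bystander: open glass beaker, 72 mm across, 90 mm tall; origin under its centre.
- sample: Bystander: white bottle with red cap, 54 mm across, 110 mm tall; origin under its centre.

How it is judged:
On the way, in this order (a step that is already met when the one before it is completed fails the run):
1. the lever is flipped fully open (value of joint lever above 1.3 rad), for 0.1 s.
2. the lever is closed again with the clamp force right (value of joint lever below 0.12 rad and contact force between bed and cassette between 80 and 124 N), for 0.2 s.
At the end, for the whole second after the job is handed in: The lever is closed (within 0.12 rad), the cassette is pressed on its bed with 80 to 124 N and lies where it was (within 6 mm) (all of step 2 and distance of cassette from where it was at the start of the episode below 0.006 m); the robot touches nothing.
It fails at once if the cassette is crushed: more than 190 N (contact force between bed and cassette above 190 N).
It fails at once if a bystander is pushed or tipped (distance of any of reagent, beaker, sample from where it was at the start of the episode above 0.03 m).
It also fails if it takes over 72 s, if anything falls off the work surface, if the arm or the gripper's body presses on something with over 40 N, if the wrist force passes 120 N, or if a joint passes its speed limit or range.

## Robot

A 6-joint arm with a two-finger parallel gripper is mounted at the origin on the work surface. World frame = base frame: x ahead of the robot, y to its left, z up, the work surface at z = 0. Lengths are in m, angles in rad, forces in N, time in s.
With the tool pointing down it reaches from about 0.3 to 0.875 m from the base axis. Payload 6.4 kg.
Tool frame: the origin (TCP) lies where the fingers leave the gripper's body, on its centre line; the fingertips stand 64 mm ahead of it and the grasp point (between the pads) lies 45 mm ahead of it; z points along the fingers, y is the line along which they close (so a half turn about z gives the same grasp; the last joint's range is limited). The gripper opens to 88 mm and grips with 3 to 60 N. Pads are 18 mm wide; open, the fingers measure 123 mm over their backs; the gripper's body (75 mm by 187 mm) begins 45 mm behind the grasp point.
Start: joints at [-1.445, 0.181, 1.607, -0, 1.354, -0.206], TCP at [0.187, -0.544, 0.303] pointing down, gripper open.
Joint ranges: [-2.99, 2.99], [-0.89, 2.07], [0.3, 2.58], [-1.14, 4.28], [0, 2.63], [-3.12, 3.12]. Speed limits (rad/s): [2.57, 2.57, 3.01, 3.14, 3.14, 3.14].

## Interface

Orientations are given as [roll, pitch, yaw] about the fixed x, y, z axes, in that order (R = Rz(yaw) Ry(pitch) Rx(roll)).
In Python, from cell import readout, viewer, workorder gives the robot as it stands.
- The arm moves only by the tool play_rows, never from a script. Its arguments are lists of equal length, an entry for each row: "translation": the shift along the world's x, y, z in cm, a list of three; "rotation": the turn, a rotation vector about the world's x, y, z in rad, a list of three; "claw": the closure, from -1 (fully open) to 1 (shut), so that 0 is half open. In form: {"translation": [[dx, dy, dz], ...], "rotation": [[wx, wy, wz], ...], "claw": [claw, ...]}. A call has exactly 5 rows; each row shifts and turns the commanded pose from where the row before left it; what a row does not reach is not made up. A row lasts 1/10 s, in which the tool goes at most 50 mm and 8.59 degrees, less where a joint would pass 70% of its speed; a pose out of reach is approached as far as the arm can. A call with a gripper value outside its range is refused whole. The fingers move at their own pace and stop on an object; "force" is the grip in N (left out, the last holds). Time passes only in rows, so rows that do not move let the fingers close, or fill a call up. It gives the time, the measured TCP pose, the force, the opening and the grip force at its end, in the units of the state.
- readout.observe(): the state, without advancing time (a new reading comes with each control period).
- viewer.camera(name): name is "scene" or "side" or "wrist"; returns (picture, depth): 384x512x3 uint8, red, green, blue; 384x512 float32, m along the optical axis (not along the pixel's ray), 0 where there is no reading.
- viewer.camera_info(name): a dict with "fov_y" (degrees; the focal length in pixels is half the picture's height over the tangent of half this angle, whatever the lens; pixels are square), "cx", "cy" (the principal point, pixels), "k1" (the pictures are not rectified: a ray, as slopes to the right and down, at radius r is drawn at 1 + k1 r^2 times it, then the intrinsics apply), "R" (3x3) and "t" (3): a world point X has camera coordinates R X + t. Camera axes: x right, y down, z forward; pixel columns grow to the right and rows downward; lengths in m; the calibration is good to about 2 mm. A picture is of the moment at which its call begins: read the wrist's pose just before it. camera_info takes no time and is no camera call; for the wrist camera it gives the pose at the moment of the call.
- workorder.hand_in(): hands the job in; it is judged then, once.
The state is a dict: "clock": time; "qpos": joint angles; "qvel": joint speeds; "tau": joint torques, N m; "eef_pos": TCP position; "orientation": TCP orientation; "ft_force": force on the tool from outside, world axes, zero at the start; "torque": the same for the moment, N m; "width": finger opening in m; "gripper_force": force on a finger pad.
Only numpy, scipy, OpenCV 4.12 (cv2) and the standard library are available. Lean on these libraries where they do the work, as an engineer would, in place of code of your own. Each camera call takes 0.05 s, during which the arm holds its last target. There are 200 camera calls.

## Working session

There is one attempt and no reset: what is moved stays moved. The work goes in short steps, Python scripts to look and compute and a tool call to move; the robot and the scene stay as the last step left them, time stands still between calls to the robot, and variables do not carry over. Pictures are saved under pics/ and viewed, at most 10 in all, crops included, and the job is handed in when it is done.

Besides the shell and the picture viewer there is one more tool, called after "Request:" as name(argument=value, ...) on one line, values as JSON. play_rows: Moves the arm, as the interface text tells. Its arguments: {"type":"object","properties":{"translation":{"type":"array"},"rotation":{"type":"array"},"claw":{"type":"array"},"force":{"type":"number"}},"required":["translation","rotation","claw"]}

```bash
mkdir -p pics; ls
cat > h.py <<'E'
import numpy as np, cv2, json
from cell import readout, viewer, workorder
from scipy.spatial.transform import Rotation as Ro
def snap(n,f):
    i=viewer.camera_info(n); p,d=viewer.camera(n)
    cv2.imwrite('pics/'+f+'.png',p[:,:,::-1]); np.savez('pics/'+f+'.npz',p=p,d=d,**{k:np.array(v) for k,v in i.items()}); return p,d,i
def load(f):
    z=np.load('pics/'+f+'.npz'); return z['p'],z['d'],{k:z[k] for k in('fov_y','cx','cy','k1','R','t')}
def cloud(d,i):
    H,W=d.shape; f=H/2/np.tan(np.radians(i['fov_y'])/2); v,u=np.mgrid[:H,:W]
    K=np.array([[f,0,i['cx']],[0,f,i['cy']],[0,0,1.]],float)
    # invert x*(1+k1 r^2)
    xd=(u-i['cx'])/f; yd=(v-i['cy'])/f; x,y=xd.copy(),yd.copy()
    for _ in range(20):
        s=1+i['k1']*(x*x+y*y); x=xd/s;y=yd/s
    C=np.stack([x*d,y*d,d],-1)
    X=(C-np.array(i['t']))@np.array(i['R']); X[d<=0]=np.nan
    return X
E
python3 - <<'E'
from h import *
print(readout.observe())
a=snap('scene','s0')[0]; b=snap('side','d0')[0]
for n in('scene','side','wrist'):
    i=viewer.camera_info(n);print(n,i['fov_y'],i['k1'],-np.array(i['R']).T@np.array(i['t']))
cv2.imwrite('pics/both.png',cv2.resize(np.vstack([a,b]),(800,600*2))[:, :, ::-1][:600])
E
```

```text
pics
{'clock': 0.0, 'qpos': array([-1.44529707e+00,  1.81507489e-01,  1.60799141e+00,  1.67058180e-05,
        1.35378661e+00, -2.06326971e-01]), 'qvel': array([ 1.54461817e-03,  1.53566189e-03,  8.19825387e-04, -1.77707339e-04,
        7.31028768e-04, -3.16488052e-05]), 'tau': array([-4.08767778e-05, -4.33868051e+01, -3.41851330e+01,  7.02061155e-02,
        3.80655681e-02, -1.53918209e-04]), 'eef_pos': array([ 0.18727017, -0.54320731,  0.30183693]), 'orientation': array([-3.13993905e+00, -3.62770152e-04,  3.31822322e-01]), 'ft_force': array([-0.28715753, -0.44400635, -0.23260591]), 'torque': array([-0.01770805, -0.03085286,  0.06018945]), 'gripper_force': 0.0, 'width': 0.08817818962170752}
scene 48.2392554597195 0.04595614252332909 [ 1.33521104 -0.59312804  0.74843967]
side 43.167426043020924 -0.031277667801893796 [-0.06517489  0.68441304  1.27102666]
wrist 69.60897325828456 -0.03927616375316841 [ 0.25938704 -0.51825838  0.38354708]
```

View pics/s0.png

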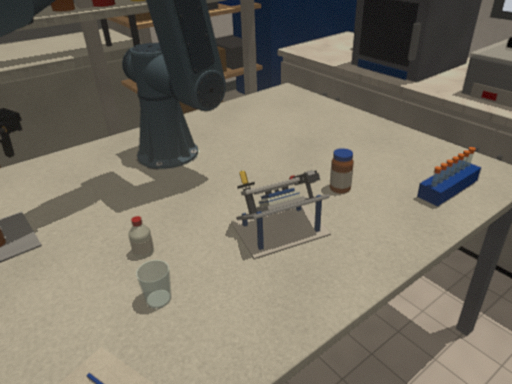

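View pics/d0.png

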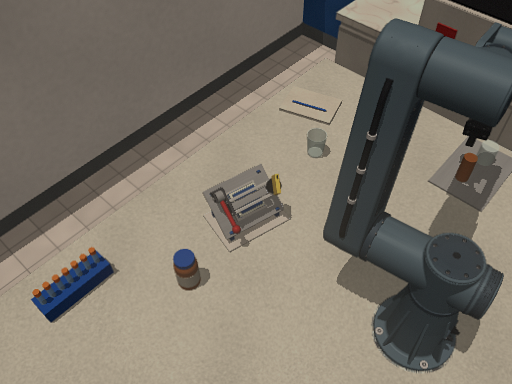

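The side picture shows the holder at about (245,208), with the red lever from (218,195) to ball (236,230) and the yellow wing at (277,184). The amber jar is at (186,268) and the beaker at (316,143). I'll measure from the depth.

Run:
```python
from h import *
for n in('d0','s0'):
    p,d,i=load(n); X=cloud(d,i); h=cv2.cvtColor(p,cv2.COLOR_RGB2HSV)
    pt=lambda u,v:np.round(X[v,u],3)
    if n=='d0':
        box=(slice(150,255),slice(195,300))
        for u,v in[(186,257),(316,135),(236,230),(220,195)]: print(u,v,pt(u,v))
    else:
        box=(slice(165,250),slice(230,330))
        for u,v in[(343,155),(137,221),(155,268),(141,243)]: print(u,v,pt(u,v))
    hb=h[box];Xb=X[box]
    red=((hb[...,0]<8)|(hb[...,0]>172))&(hb[...,1]>140)&(hb[...,2]>70)
    yel=(hb[...,0]>18)&(hb[...,0]<32)&(hb[...,1]>150)&(hb[...,2]>70)
    for nm,m in(('red',red),('yel',yel)):
        q=Xb[m];q=q[~np.isnan(q[:,0])]; q=q[q[:,2]>.08]
        print(n,nm,len(q))
        if len(q):
            print(np.round(np.median(q,0),3)); c=q-q.mean(0);w,_,V=np.linalg.svd(c,full_matrices=False);t=c@V[0];print('dir',V[0],'ext',t.min(),t.max());print(np.round(q[t.argmin()],3),np.round(q[t.argmax()],3))
    if n=='d0':
        q=Xb.reshape(-1,3);q=q[~np.isnan(q[:,0])]; 
        # plane normal search, RANSAC with tilt 35deg
        q=q[q[:,2]>.03];best=(0,)
        for yaw in np.radians(np.arange(0,360,1)):
            nn=np.array([-.574*np.cos(yaw),-.574*np.sin(yaw),.819]);s=q@nn
            hh,e=np.histogram(s,np.arange(s.min(),s.max()+.003,.003)); k=hh.argmax()
            if hh[k]>best[0]: best=(hh[k],np.degrees(yaw),e[k]+.0015)
        print(best,len(q))
    im=cv2.resize(p[box],(int(600*p[box].shape[1]/p[box].shape[0])if 0 else 500,500),interpolation=cv2.INTER_CUBIC)
    cv2.imwrite(f'pics/{n}c.png',im[:,:,::-1])
```

```text
186 257 [0.568 0.302 0.136]
316 135 [ 0.648 -0.387  0.054]
236 230 [0.548 0.128 0.1  ]
220 195 [0.634 0.102 0.168]
d0 red 155
[0.582 0.117 0.118]
dir [-0.84551289  0.23612301 -0.47890906] ext -0.055114112551286634 0.047460785802380355
[0.626 0.108 0.153] [0.54  0.124 0.098]
d0 yel 77
[ 0.534 -0.039  0.176]
dir [-0.70316208  0.52058719 -0.48430575] ext -0.028331779125975596 0.027910523710292012
[ 0.552 -0.058  0.189] [ 0.52  -0.022  0.159]
(np.int64(622), np.float64(345.0), np.float64(-0.2724998397397749)) 3588
343 155 [0.586 0.297 0.126]
137 221 [ 0.465 -0.315  0.108]
155 268 [ 0.601 -0.342  0.066]
141 243 [ 0.48  -0.322  0.051]
s0 red 4
[0.553 0.118 0.105]
dir [ 0.68947722 -0.51922548  0.50500106] ext -0.013015664173735201 0.03082206825961661
[0.548 0.118 0.102] [0.58  0.097 0.125]
s0 yel 49
[ 0.563 -0.056  0.178]
dir [ 0.60510812 -0.16516736 -0.77882213] ext -0.014628423913040502 0.01514480707830098
[ 0.553 -0.058  0.189] [ 0.571 -0.06   0.165]
```

View pics/d0c.png

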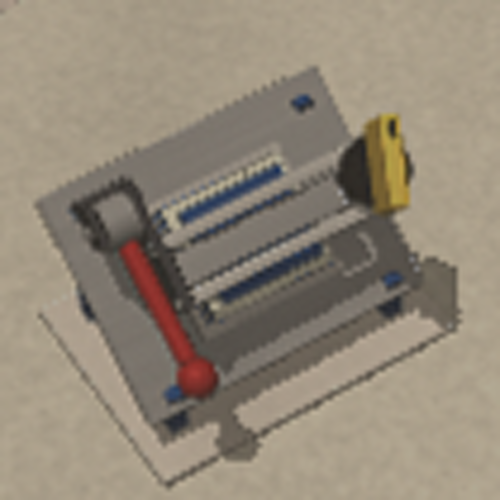

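The crop shows the lever pivot at (120,215), the ball at (198,378) and the wing at (388,165). The holder's yaw is about -15°. I'll work out a hover pose square to the face.

```bash
cat >> h.py <<'E'
yaw=np.radians(-15.0)
def axes(yaw=yaw):
    eu=np.array([.819*np.cos(yaw),.819*np.sin(yaw),.574]);ey=np.array([-np.sin(yaw),np.cos(yaw),0]);n=np.cross(eu,ey);return eu,ey,n
eu,ey,n=axes()
def Rt(spin=0,tilt=0):
    "tool z=-n, y=ey, spun clockwise (seen from outside) by spin; tilt about ey"
    R=np.column_stack([-eu,ey,-n]); return Ro.from_rotvec(ey*tilt)*Ro.from_rotvec(-n*spin)*Ro.from_matrix(R)
def delta(p,R,cmd=None,cmdR=None):
    o=readout.observe(); p0=o['eef_pos'] if cmd is None else cmd; R0=Ro.from_euler('xyz',o['orientation']) if cmdR is None else cmdR
    return (np.array(p)-p0)*100,(R*R0.inv()).as_rotvec()
E
python3 - <<'E'
from h import *
F=np.array([.622,.02,.085])
print(eu,ey,n); d,r=delta(F+.25*n,Rt());print(F+.25*n,d,r,np.linalg.norm(r),d/18,r/18)
E
```

```text
[ 0.79109325 -0.2119728   0.574     ] [0.25881905 0.96592583 0.        ] [-0.55444142  0.14856213  0.819     ]
[0.48338964 0.05714053 0.28975   ] [29.61238457 60.04053306 -1.21752589] [-0.80720964 -0.03016183  2.44690547] 2.576789384352221 [ 1.64513248  3.33558517 -0.06764033] [-0.04484498 -0.00167566  0.13593919]
```

Request:
play_rows(translation=[[1.64,3.33,0.3],[1.64,3.33,0.3],[1.64,3.33,0.3],[1.64,3.33,0.3],[1.64,3.33,0.3]], rotation=[[-0.0448,-0.0017,0.136],[-0.0448,-0.0017,0.136],[-0.0448,-0.0017,0.136],[-0.0448,-0.0017,0.136],[-0.0448,-0.0017,0.136]], claw=[-1,-1,-1,-1,-1])

```text
clock: 0.6
eef_pos: [0.2697, -0.3755, 0.3173]
orientation: [2.963, 0.131, 1.008]
ft_force: [0.3, 0.3, 0.4]
width: 0.0882
gripper_force: 0.0
```

Request:
play_rows(translation=[[1.64,3.33,0],[1.64,3.33,0],[1.64,3.33,0],[1.64,3.33,0],[1.64,3.33,0]], rotation=[[-0.0448,-0.0017,0.136],[-0.0448,-0.0017,0.136],[-0.0448,-0.0017,0.136],[-0.0448,-0.0017,0.136],[-0.0448,-0.0017,0.136]], claw=[-1,-1,-1,-1,-1])

```text
clock: 1.1
eef_pos: [0.3515, -0.2091, 0.3175]
orientation: [2.903, 0.343, 1.677]
ft_force: [0.0, 0.5, -1.0]
width: 0.0887
gripper_force: 0.0
```

Request:
play_rows(translation=[[1.64,3.33,0],[1.64,3.33,0],[1.64,3.33,0],[1.64,3.33,0],[1.64,3.33,0]], rotation=[[-0.0448,-0.0017,0.136],[-0.0448,-0.0017,0.136],[-0.0448,-0.0017,0.136],[-0.0448,-0.0017,0.136],[-0.0448,-0.0017,0.136]], claw=[-1,-1,-1,-1,-1])

```text
clock: 1.6
eef_pos: [0.4335, -0.0424, 0.3176]
orientation: [3.005, 0.544, 2.404]
ft_force: [0.4, -0.8, 0.9]
width: 0.088
gripper_force: 0.0
```

Request:
play_rows(translation=[[1.64,3.33,-1],[1.64,3.33,-1],[1.64,3.33,-0.7],[0,0,0],[0,0,0]], rotation=[[-0.0448,-0.0017,0.136],[-0.0448,-0.0017,0.136],[-0.0448,-0.0017,0.136],[0,0,0],[0,0,0]], claw=[-1,-1,-1,-1,-1])

```text
clock: 2.1
eef_pos: [0.4821, 0.0563, 0.2899]
orientation: [3.14, 0.609, 2.881]
ft_force: [0.7, -0.8, 0.9]
width: 0.0879
gripper_force: 0.0
```

Run:
```python
from h import *
o=readout.observe();print(o)
F=np.array([.622,.02,.085]);print(delta(F+.25*n,Rt()))
snap('wrist','w1')
```

```text
{'clock': 2.1, 'qpos': array([-0.07451736, -0.29050354,  2.17545071, -0.170345  ,  0.66282719,
       -1.28298821]), 'qvel': array([-0.03326046, -0.02464854,  0.0005817 , -0.00027051,  0.00190358,
        0.00274556]), 'tau': array([  0.8150091 , -20.0204283 , -35.17088771,  -0.40527885,
        -2.47172266,  -0.0750281 ]), 'eef_pos': array([0.48205977, 0.05625222, 0.28992586]), 'orientation': array([3.14019211, 0.60878992, 2.88119057]), 'ft_force': array([ 0.72759198, -0.79393863,  0.91112234]), 'torque': array([0.08803314, 0.14451996, 0.04359205]), 'gripper_force': 0.0, 'width': 0.08785756717156912}
(array([ 0.13298709,  0.08883165, -0.01758608]), array([-0.0017568 , -0.00212806, -0.00219968]))
```

View pics/w1.png

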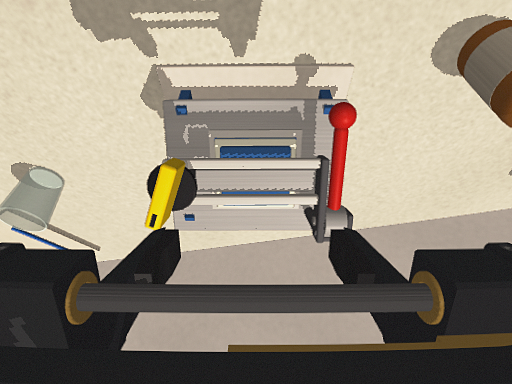

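The wrist view shows the ball at (342,116), the lever bar running to a pivot near (336,218), and the yellow wing from (178,163) to (155,225) on the black disc at (172,188). I'll fit positions from these.

Run:
```python
from h import *
p,d,i=load('w1');X=cloud(d,i);h=cv2.cvtColor(p,cv2.COLOR_RGB2HSV)
f=lambda q:np.stack([q@eu,q@ey,q@n],-1)
L=f(X)
print('plane z of face pts',[np.round(L[v,u],4) for u,v in[(180,140),(300,220),(210,110)]],'base z',X[85,200])
red=((h[...,0]<6)|(h[...,0]>174))&(h[...,1]>150); red[:,:310]=0;red[:,370:]=0;red[230:]=0
yel=(h[...,0]>20)&(h[...,0]<32)&(h[...,1]>150)&(h[...,2]>60);yel[:150]=0;yel[235:]=0;yel[:,:130]=0;yel[:,200:]=0
v,u=np.nonzero(red);q=L[red]
b=q[(v<128)]; from scipy.optimize import least_squares
b=b[~np.isnan(b[:,0])]
s=least_squares(lambda c:np.linalg.norm(b-c,axis=1)-.013,b.mean(0)-[0,0,.01],loss='soft_l1',f_scale=.002);print('ball (eu,ey,n)',s.x,s.cost,len(b),'world',np.column_stack([eu,ey,n])@s.x)
bar=q[(v>135)&(v<205)];print('bar top n',np.percentile(bar[:,2],[5,50,95]));print('bar line ey per eu',np.polyfit(bar[:,0],bar[:,1],1),'n per eu',np.polyfit(bar[:,0],bar[:,2],1),'range',bar[:,0].min(),bar[:,0].max())
w=L[yel];w=w[~np.isnan(w[:,0])];print('wing n pct',np.percentile(w[:,2],[2,20,50,80,98]))
t=w[w[:,2]>np.percentile(w[:,2],98)-.006];(c,sz,a)=cv2.minAreaRect((t[:,:2]*1000).astype(np.float32));print('wing top rect mm',c,sz,a,len(t));
c0=t[:,:2].mean(0);V=np.linalg.svd(t[:,:2]-c0,full_matrices=False)[2];print('dir',V[0],c0)
dk=(h[...,2]<50);dk[:160]=0;dk[215:]=0;dk[:,:140]=0;dk[:,205:]=0;dk&=~yel
w=L[dk];w=w[~np.isnan(w[:,0])];print('disc',np.median(w,0),w.min(0),w.max(0))
# bench normal check & yaw: front edge line of face via blue? use plane fit
m=[(180,140),(300,220),(180,222),(310,140),(195,105)]
```

```text
plane z of face pts [array([ 0.4952,  0.0913, -0.2725]), array([ 0.5976,  0.2395, -0.2713]), array([ 0.4608,  0.1291, -0.2697])] base z [ 0.53387038 -0.02435845  0.00735541]
ball (eu,ey,n) [ 0.46517845  0.2635417  -0.21060379] 8.523017341728473e-05 565 world [0.55297661 0.12466881 0.09452792]
bar top n [nan nan nan]
 ** On entry to DLASCL parameter number  4 had an illegal value
 ** On entry to DLASCL parameter number  4 had an illegal value
 ** On entry to DLASCL parameter number  4 had an illegal value
 ** On entry to DLASCL parameter number  4 had an illegal value
 ** On entry to DLASCL parameter number  5 had an illegal value
 ** On entry to DLASCL parameter number  4 had an illegal valueTraceback (most recent call last):
  File "<stdin>", line 12, in <module>
    c, resids, rank, s = lstsq(lhs, rhs, rcond)
                         ~~~~~^^^^^^^^^^^^^^^^^
    x, resids, rank, s = _umath_linalg.lstsq(a, b, rcond,
                         ~~~~~~~~~~~~~~~~~~~^^^^^^^^^^^^^
                                             signature=signature)
                                             ^^^^^^^^^^^^^^^^^^^^
    raise LinAlgError("SVD did not converge in Linear Least Squares")
numpy.linalg.LinAlgError: SVD did not converge in Linear Least Squares
```

Run:
```python
from h import *
p,d,i=load('w1');X=cloud(d,i);h=cv2.cvtColor(p,cv2.COLOR_RGB2HSV)
L=np.stack([X@eu,X@ey,X@n],-1); ok=~np.isnan(L[...,0])
red=((h[...,0]<6)|(h[...,0]>174))&(h[...,1]>150)&ok; red[:,:310]=0;red[:,370:]=0;red[230:]=0
yel=(h[...,0]>20)&(h[...,0]<32)&(h[...,1]>150)&(h[...,2]>60)&ok;yel[:150]=0;yel[235:]=0;yel[:,:130]=0;yel[:,200:]=0
v,u=np.nonzero(red);q=L[red]
bar=q[(v>135)&(v<205)];print('ey per eu',np.polyfit(bar[:,0],bar[:,1],1),'n per eu',np.polyfit(bar[:,0],bar[:,2],1),'mid',np.median(bar,0),'range',bar[:,0].min(),bar[:,0].max(),bar[:,1].min(),bar[:,1].max())
w=L[yel];print('wing n pct',np.percentile(w[:,2],[2,20,50,80,98]))
t=w[w[:,2]>np.percentile(w[:,2],98)-.006];(c,sz,a)=cv2.minAreaRect((t[:,:2]*1000).astype(np.float32));print('wing top rect mm',c,sz,a,len(t))
c0=t[:,:2].mean(0);V=np.linalg.svd(t[:,:2]-c0,full_matrices=False)[2];print('dir',V[0],c0)
dk=(h[...,2]<50)&ok&~yel;dk[:160]=0;dk[215:]=0;dk[:,:140]=0;dk[:,205:]=0
w=L[dk];print('disc',np.median(w,0),np.percentile(w,2,0),np.percentile(w,98,0))
# face plane fit
g=np.zeros_like(ok);g[105:230,178:310]=1;g&=ok&(abs(L[...,2]+.271)<.005);P=X[g];c=P.mean(0);nn=np.linalg.svd(P-c,full_matrices=False)[2][2];nn*=np.sign(nn[2]);print('face normal',nn,'tilt',np.degrees(np.arccos(nn[2])),'yaw',np.degrees(np.arctan2(-nn[1],-nn[0])),'off',c@n,len(P))
B=X[20:60,300:440];print('bench z',np.nanmedian(B[...,2]))
```

```text
ey per eu [0.00063605 0.2618891 ] n per eu [-0.04686284 -0.18302557] mid [ 0.5165206   0.26187765 -0.20709327] range 0.4839012401158642 0.5548778318495702 0.2562958406439237 0.2700564240394174
wing n pct [-0.18467506 -0.16800346 -0.15700793 -0.15603733 -0.1549958 ]
wing top rect mm (532.4876708984375, 106.81634521484375) (27.200063705444336, 58.971473693847656) 68.918701171875 1083
dir [ 0.941293  -0.3375907] [0.52763792 0.10282264]
disc [ 0.53032109  0.11198021 -0.19026924] [ 0.51300583  0.08002216 -0.23951756] [ 0.5514748   0.1236903  -0.18875645]
face normal [-0.55383008  0.1452003   0.8198714 ] tilt 34.92807770863908 yaw -14.69087200256456 off -0.2709198551257423 7287
bench z -0.0005234857565214317
```

Run:
```python
from h import *
p,d,i=load('w1');X=cloud(d,i);h=cv2.cvtColor(p,cv2.COLOR_RGB2HSV)
L=np.stack([X@eu,X@ey,X@n],-1); ok=~np.isnan(L[...,0])
yel=(h[...,0]>20)&(h[...,0]<32)&(h[...,1]>150)&(h[...,2]>60)&ok;yel[:150]=0;yel[235:]=0;yel[:,:130]=0;yel[:,200:]=0
w=L[yel];t=w[w[:,2]>-.1585]
(c,sz,a)=cv2.minAreaRect((t[:,:2]*1000).astype(np.float32));print(c,sz,a,len(t),cv2.boxPoints((c,sz,a)))
V=np.linalg.svd(t[:,:2]-t[:,:2].mean(0),full_matrices=False)[2];print(V[0],t[:,:2].mean(0))
q=(t[:,:2]-t[:,:2].mean(0))@V.T;print(np.percentile(q,[1,50,99],axis=0))
dk=ok&~yel&(abs(L[...,2]+.1895)<.003);dk[:150]=0;dk[225:]=0;dk[:,:140]=0;dk[:,205:]=0
w=L[dk]; 
from scipy.optimize import least_squares
hl=cv2.convexHull((w[:,:2]*1000).astype(np.float32))[:,0];print('disc',cv2.minEnclosingCircle(hl))
# ball + lever extents
```

```text
(532.7928466796875, 106.96568298339844) (26.767242431640625, 58.46723175048828) 69.05492401123047 993 [[500.7066   104.916626]
 [555.3105    84.016174]
 [564.8791   109.01474 ]
 [510.2752   129.91519 ]]
[ 0.93991248 -0.34141547] [0.52798118 0.10234849]
[[-0.02580017 -0.00677853]
 [-0.00087977  0.00014159]
 [ 0.03101804  0.0063601 ]]
disc ((527.670654296875, 102.63524627685547), 26.38974380493164)
```

```bash
cat >> h.py <<'E'
M=np.column_stack([eu,ey,n]); P=np.array([.575,.262,-.2145])
def ball(a,P=P): return P+.11*np.array([-np.cos(a),0,np.sin(a)])
def tcp(loc,R): return M@np.array(loc)-.045*R.as_matrix()[:,2]
def loc():
    o=readout.observe();R=Ro.from_euler('xyz',o['orientation']);return (o['eef_pos']+.045*R.as_matrix()[:,2])@M
E
python3 - <<'E'
from h import *
b=np.array([.465,.2622,-.2106])
print('now',loc())
d,r=delta(tcp(b+[0,0,.06],Rt()),Rt());print('to above',d,r); print('down 6cm', -6*n)
as_=np.linspace(.04,1.55,16)
for k in range(15): print(k,np.round(M@(ball(as_[k+1])-ball(as_[k]))*100,2).tolist())
E
```

```text
now [ 0.5362955   0.17854334 -0.06621265]
to above [  1.21134105   8.34345908 -11.00146255] [-0.00170477 -0.00106455 -0.00075955]
down 6cm [ 3.32664855 -0.89137279 -4.914     ]
0 [-0.53, 0.14, 0.96]
1 [-0.44, 0.12, 1.01]
2 [-0.34, 0.09, 1.05]
3 [-0.23, 0.06, 1.08]
4 [-0.13, 0.03, 1.1]
5 [-0.02, 0.01, 1.11]
6 [0.09, -0.02, 1.1]
7 [0.2, -0.05, 1.09]
8 [0.3, -0.08, 1.06]
9 [0.4, -0.11, 1.03]
10 [0.5, -0.13, 0.98]
11 [0.59, -0.16, 0.92]
12 [0.68, -0.18, 0.86]
13 [0.76, -0.2, 0.78]
14 [0.83, -0.22, 0.7]
```

Request:
play_rows(translation=[[0.3,2.1,-2.7],[0.3,2.1,-2.7],[0.3,2.1,-2.8],[0.3,2.04,-2.8],[0,0,0]], rotation=[[0,0,0],[0,0,0],[0,0,0],[0,0,0],[0,0,0]], claw=[-0.05,-0.05,-0.05,-0.05,-0.05], force=20)

```text
clock: 2.65
eef_pos: [0.4925, 0.1389, 0.1767]
orientation: [-3.14, 0.604, 2.881]
ft_force: [-1.1, 0.3, 0.3]
width: 0.05
gripper_force: 0.0
```

Run:
```python
from h import *
print(loc(),readout.observe()['width'],delta(tcp([.465,.2622,-.2106],Rt()),Rt()))
```

```text
[ 0.46130254  0.26160949 -0.15267361] 0.05000608727124755 (array([ 3.50390713, -0.88180825, -4.54676618]), array([-0.00043113, -0.00719424, -0.00054695]))
```

Request:
play_rows(translation=[[1.15,-0.3,-1.5],[1.15,-0.3,-1.5],[1.15,-0.28,-1.5],[0,0,0],[0,0,0]], rotation=[[0,0,0],[0,0,0],[0,0,0],[0,0,0],[0,0,0]], claw=[-0.05,-0.05,-0.05,-0.05,-0.05])

```text
clock: 3.15
eef_pos: [0.5294, 0.1291, 0.137]
orientation: [3.14, 0.612, 2.878]
ft_force: [0.2, -0.1, -0.7]
width: 0.0462
gripper_force: 0.0
```

Request:
play_rows(translation=[[0,0,0],[0,0,0],[0,0,0],[0,0,0],[0,0,0]], rotation=[[0,0,0],[0,0,0],[0,0,0],[0,0,0],[0,0,0]], claw=[1,1,1,1,1], force=20)

```text
clock: 3.65
eef_pos: [0.5294, 0.1305, 0.1363]
orientation: [3.14, 0.612, 2.881]
ft_force: [1.5, -1.0, 1.6]
width: 0.0245
gripper_force: 20.0
```

Run:
```python
from h import *
o=readout.observe();print(loc(),o['width'],o['gripper_force'],o['ft_force'])
```

```text
[ 0.46940355  0.26319055 -0.20747941] 0.02454241039322277 20.001464523375034 [ 1.54069011 -1.02154018  1.64572951]
```

Request:
play_rows(translation=[[-0.53,0.14,0.96],[-0.44,0.12,1.01],[-0.34,0.09,1.05],[-0.23,0.06,1.08],[-0.13,0.03,1.1]], rotation=[[0,0,0],[0,0,0],[0,0,0],[0,0,0],[0,0,0]], claw=[1,1,1,1,1])

```text
clock: 4.15
eef_pos: [0.5123, 0.1349, 0.1881]
orientation: [3.14, 0.611, 2.881]
ft_force: [5.0, -0.9, -1.8]
width: 0.024
gripper_force: 20.0
```

Request:
play_rows(translation=[[-0.02,0.01,1.11],[0.09,-0.02,1.1],[0.2,-0.05,1.09],[0.3,-0.08,1.06],[0.4,-0.11,1.03]], rotation=[[0,0,0],[0,0,0],[0,0,0],[0,0,0],[0,0,0]], claw=[1,1,1,1,1])

```text
clock: 4.65
eef_pos: [0.5218, 0.1324, 0.2419]
orientation: [3.14, 0.61, 2.881]
ft_force: [2.8, 1.6, -3.8]
width: 0.0244
gripper_force: 20.0
```

Request:
play_rows(translation=[[0.5,-0.13,0.98],[0.59,-0.16,0.92],[0.68,-0.18,0.86],[0.76,-0.2,0.78],[0.8,-0.22,0.6]], rotation=[[0,0,0],[0,0,0],[0,0,0],[0,0,0],[0,0,0]], claw=[1,1,1,1,1])

```text
clock: 5.15
eef_pos: [0.5563, 0.1233, 0.2844]
orientation: [3.139, 0.612, 2.881]
ft_force: [-6.0, 3.1, 4.7]
width: 0.0245
gripper_force: 20.1
```

Run:
```python
from h import *
p,d,i=snap('wrist','w2');o=readout.observe();print(loc(),o['width'],o['gripper_force'],o['ft_force'])
l=loc()-P;print('angle',np.arctan2(l[2],-l[0]),np.hypot(l[0],l[2]))
X=cloud(d,i);h=cv2.cvtColor(p,cv2.COLOR_RGB2HSV);m=((h[...,0]<6)|(h[...,0]>174))&(h[...,1]>150)&(d>0)
q=X[m]@M;print(m.sum(),np.median(q,0) if m.sum() else 0, np.argwhere(m).mean(0))
```

```text
[ 0.57930592  0.26324444 -0.10199512] 0.02427324943319727 20.074994824826717 [0.65432551 1.19109932 0.35221405]
angle 1.6090508327313784 0.11258724864340833
2477 [ 0.56767246  0.26354748 -0.09855588] [241.20347194 254.27856278]
```

Run:
```python
from h import *
print('up 5.5',5.5*n)
R0=Rt();up=readout.observe()['eef_pos']+.055*n
d,r=delta(tcp([.530,.102,-.11],Rt(.35)),Rt(.35),cmd=up);print('over',d,r);print('down',-5.55*n)
```

```text
up 5.5 [-3.04942783  0.81709173  4.5045    ]
over [ -4.55380726 -15.45948048  -7.97616942] [ 0.19322493 -0.04801001 -0.28809901]
down [ 3.0771499  -0.82451983 -4.54545   ]
```

Request:
play_rows(translation=[[0,0,0],[0,0,0],[-1.0,0.27,1.5],[-1.0,0.27,1.5],[-1.05,0.28,1.5]], rotation=[[0,0,0],[0,0,0],[0,0,0],[0,0,0],[0,0,0]], claw=[-0.2,-0.2,-0.2,-0.2,-0.2])

```text
clock: 5.7
eef_pos: [0.5241, 0.1313, 0.3277]
orientation: [3.141, 0.61, 2.881]
ft_force: [0.6, 0.2, 0.1]
width: 0.0526
gripper_force: 0.0
```

Request:
play_rows(translation=[[-1.1,-3.9,-2.0],[-1.1,-3.9,-2.0],[-1.15,-3.9,-2.0],[-1.2,-3.76,-2.0],[0,0,0]], rotation=[[0.048,-0.012,-0.072],[0.048,-0.012,-0.072],[0.048,-0.012,-0.072],[0.048,-0.012,-0.072],[0,0,0]], claw=[-0.3,-0.3,-0.3,-0.3,-0.3])

```text
clock: 6.2
eef_pos: [0.4765, -0.0267, 0.2446]
orientation: [2.911, 0.561, 2.455]
ft_force: [-0.3, -0.3, -0.1]
width: 0.0573
gripper_force: 0.0
```

Run:
```python
from h import *
p,d,i=snap('wrist','w3');print(loc(),readout.observe()['width']);print(delta(tcp([.530,.102,-.1655],Rt(.35)),Rt(.35)))
X=cloud(d,i);h=cv2.cvtColor(p,cv2.COLOR_RGB2HSV);L=X@M
m=(h[...,0]>20)&(h[...,0]<32)&(h[...,1]>150)&(h[...,2]>60)&(d>0)&(abs(L[...,2]+.157)<.004)
t=L[m];V=np.linalg.svd(t[:,:2]-t[:,:2].mean(0),full_matrices=False)[2]
q=(t[:,:2]-t[:,:2].mean(0))@V.T;e=np.percentile(q,[1,50,99],axis=0);print(len(t),V[0],t[:,:2].mean(0),e,t[:,:2].mean(0)+((e[0]+e[2])/2)@V)
```

```text
[ 0.52444994  0.09904233 -0.11196649] 0.057183532745735934
(array([ 3.46657269, -0.64062423, -4.07808838]), array([-0.00047643, -0.00681583,  0.00487525]))
1504 [ 0.93478203 -0.35522183] [0.52728469 0.10202672] [[-2.56656216e-02 -6.50841628e-03]
 [-1.10529494e-03 -4.43339639e-05]
 [ 3.19326915e-02  6.67541462e-03]] [0.53024353 0.10099167]
```

View pics/w3.png

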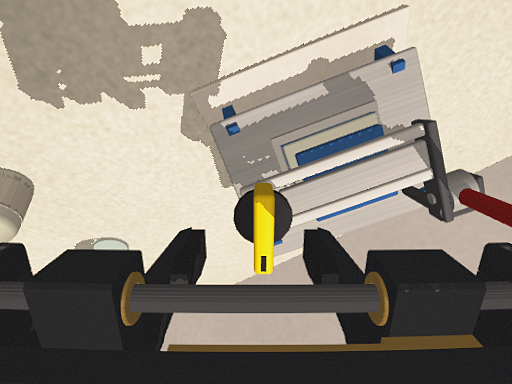

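The wrist view shows the wing at (264,228) upright between the fingers and the lever standing open at the right (490,205). I'll descend and grip.

Request:
play_rows(translation=[[1.15,-0.2,-1.35],[1.15,-0.2,-1.35],[1.15,-0.25,-1.35],[0,0,0],[0,0,0]], rotation=[[0,0,0],[0,0,0],[0,0,0],[0,0,0],[0,0,0]], claw=[-0.3,-0.3,-0.3,-0.3,-0.3])

```text
clock: 6.75
eef_pos: [0.514, -0.0283, 0.2076]
orientation: [2.909, 0.566, 2.466]
ft_force: [-0.4, -0.3, -0.9]
width: 0.0572
gripper_force: 0.0
```

Request:
play_rows(translation=[[0,0,0],[0,0,0],[0,0,0],[0,0,0],[0,0,0]], rotation=[[0,0,0],[0,0,0],[0,0,0],[0,0,0],[0,0,0]], claw=[1,1,1,1,1], force=50)

```text
clock: 7.25
eef_pos: [0.5136, -0.03, 0.2077]
orientation: [2.91, 0.567, 2.463]
ft_force: [-18.4, -23.9, 6.9]
width: 0.0197
gripper_force: 14.1
```

Run:
```python
from h import *
o=readout.observe();l=loc();print(l,o['width'],o['gripper_force'],o['ft_force'],o['torque'],o['qpos'])
# turn about nut axis through (.5302,.101): per row .14 rad
t=o['eef_pos'];A=M@np.array([.5302,.101,0]);rv=-n*.14;print('rv',rv)
x=t
for k in range(16):
    y=A+Ro.from_rotvec(rv).apply(x-A);print(np.round((y-x)*100,2).tolist(),end=' ');x=y
```

```text
[ 0.53166128  0.1038901  -0.16413117] 0.01967980365237093 14.090387737378478 [-18.35752534 -23.87850503   6.92294263] [-3.22705829  1.90700285 -2.56565048] [-0.29925648 -0.08654597  2.20056951  0.04897738  0.42061675 -1.29789859]
rv [ 0.0776218 -0.0207987 -0.11466  ]
[0.03, -0.03, 0.02] [0.02, -0.04, 0.02] [0.02, -0.04, 0.02] [0.01, -0.04, 0.02] [0.01, -0.04, 0.01] [0.0, -0.05, 0.01] [-0.0, -0.05, 0.01] [-0.01, -0.05, 0.0] [-0.02, -0.04, -0.0] [-0.02, -0.04, -0.01] [-0.02, -0.04, -0.01] [-0.03, -0.03, -0.01] [-0.03, -0.03, -0.02] [-0.03, -0.02, -0.02] [-0.04, -0.02, -0.02] [-0.04, -0.01, -0.02]
```

Request:
play_rows(translation=[[-0.06,-0.1,-0.02],[-0.07,-0.11,-0.03],[0,0,0],[0,0,0],[0,0,0]], rotation=[[0,0,0],[0,0,0],[0,0,0],[0,0,0],[0,0,0]], claw=[1,1,1,1,1])

```text
clock: 7.75
eef_pos: [0.512, -0.0326, 0.2071]
orientation: [2.91, 0.567, 2.463]
ft_force: [-9.5, -5.5, 4.8]
width: 0.0135
gripper_force: 49.9
```

Run:
```python
from h import *
o=readout.observe();l=loc();print(l,o['width'],o['gripper_force'],o['ft_force']@M,o['torque']@M,Ro.from_euler('xyz',o['orientation']).as_matrix()[:,1]@M)
```

```text
[ 0.5306446   0.10097341 -0.1641397 ] 0.013463301733128851 49.93069809861481 [-3.56057446 -7.78780258  8.3687765 ] [-1.27100829  0.54402561 -0.09046327] [ 0.34183324  0.93976933 -0.00336714]
```

Request:
play_rows(translation=[[0,0,0],[0,0,0],[0,0,0],[0,0,0],[0,0,0]], rotation=[[0.0804,-0.0215,-0.1188],[0.0804,-0.0215,-0.1188],[0.0804,-0.0215,-0.1188],[0.0804,-0.0215,-0.1188],[0.0804,-0.0215,-0.1188]], claw=[1,1,1,1,1])

```text
clock: 8.25
eef_pos: [0.5125, -0.0322, 0.2074]
orientation: [2.591, 0.273, 1.724]
ft_force: [-4.2, -2.7, 4.6]
width: 0.0136
gripper_force: 50.2
```

```bash
cat >> h.py <<'E'
def stat():
    o=readout.observe();R=Ro.from_euler('xyz',o['orientation']);T=R.as_matrix().T@M
    y=R.as_matrix()[:,1]@M;print('t',o['clock'],'loc',np.round(loc(),4),'w',round(o['width'],4),'g',round(o['gripper_force'],1),'F(eu,ey,n)',np.round(o['ft_force']@M,1),'T',np.round(o['torque']@M,2),'spin',round(np.arctan2(y[0],y[1]),3),'z',np.round(R.as_matrix()[:,2]@M,3),'q',np.round(o['qpos'],2))
E
python3 -c "
from h import *
stat()"
```

```text
t 8.25 loc [ 0.5312  0.1015 -0.1641] w 0.0136 g 50.2 F(eu,ey,n) [-0.2 -3.7  5.7] T [-0.58  0.28  0.52] spin 1.078 z [-0.003  0.001 -1.   ] q [-0.31 -0.09  2.2   0.07  0.42 -0.59]
```

Request:
play_rows(translation=[[0,0,0],[0,0,0],[0,0,0],[0,0,0],[0,0,0]], rotation=[[0.0804,-0.0215,-0.1188],[0.0804,-0.0215,-0.1188],[0.0804,-0.0215,-0.1188],[0.0804,-0.0215,-0.1188],[0.0804,-0.0215,-0.1188]], claw=[1,1,1,1,1])

```text
clock: 8.75
eef_pos: [0.513, -0.0323, 0.2078]
orientation: [2.543, -0.135, 1.119]
ft_force: [0.3, -3.5, 1.6]
width: 0.0137
gripper_force: 50.2
```

Request:
play_rows(translation=[[0,0,0],[0,0,0],[0,0,0],[0,0,0],[0,0,0]], rotation=[[0.0804,-0.0215,-0.1188],[0.0804,-0.0215,-0.1188],[0.0804,-0.0215,-0.1188],[0.0804,-0.0215,-0.1188],[0.0804,-0.0215,-0.1188]], claw=[1,1,1,1,1])

```text
clock: 9.25
eef_pos: [0.5133, -0.0329, 0.2081]
orientation: [2.757, -0.493, 0.449]
ft_force: [0.5, -7.3, 1.3]
width: 0.0136
gripper_force: 50.3
```

```bash
python3 -c "
from h import *
stat()
print(5.5*n)"
```

```text
t 9.25 loc [ 0.5327  0.1012 -0.1641] w 0.0136 g 50.3 F(eu,ey,n) [ 2.7 -6.9 -0.3] T [-0.9  -0.03  0.57] spin 2.529 z [ 0.004  0.002 -1.   ] q [-0.31 -0.09  2.21  0.07  0.41  0.85]
[-3.04942783  0.81709173  4.5045    ]
```

Run:
```python
from h import *
up=readout.observe()['eef_pos']+.055*n
S=np.pi
d,r=delta(tcp([.575,.262,-.05],Rt(S)),Rt(S),cmd=up);print('over',d,r,np.linalg.norm(r));print('down',-6.1*n)
```

```text
over [ 4.263772   15.51264201  7.28076566] [ 0.34062333 -0.0868129  -0.50227411] 0.613057920944911
down [ 3.38209269 -0.906229   -4.9959    ]
```

Request:
play_rows(translation=[[0,0,0],[0,0,0],[-1.0,0.27,1.5],[-1.0,0.27,1.5],[-1.05,0.28,1.5]], rotation=[[0,0,0],[0,0,0],[0,0,0],[0,0,0],[0,0,0]], claw=[-0.2,-0.2,-0.2,-0.2,-0.2])

```text
clock: 9.75
eef_pos: [0.4813, -0.0231, 0.2519]
orientation: [2.758, -0.488, 0.455]
ft_force: [0.1, 0.7, 0.9]
width: 0.0512
gripper_force: 0.0
```

Request:
play_rows(translation=[[0.85,3.1,1.46],[0.85,3.1,1.46],[0.85,3.1,1.46],[0.85,3.1,1.46],[0.85,3.1,1.46]], rotation=[[0.068,-0.0174,-0.1005],[0.068,-0.0174,-0.1005],[0.068,-0.0174,-0.1005],[0.068,-0.0174,-0.1005],[0.068,-0.0174,-0.1005]], claw=[-0.05,-0.05,-0.05,-0.05,-0.05])

```text
clock: 10.25
eef_pos: [0.5185, 0.1095, 0.314]
orientation: [3.081, -0.605, -0.148]
ft_force: [-0.4, -0.5, 0.4]
width: 0.046
gripper_force: 0.0
```

Run:
```python
from h import *
for _ in range(3): p,d,i=snap('wrist','w4')
stat();print(delta(tcp([.575,.262,-.111],Rt(np.pi)),Rt(np.pi)))
X=cloud(d,i);h=cv2.cvtColor(p,cv2.COLOR_RGB2HSV);L=X@M
m=((h[...,0]<6)|(h[...,0]>174))&(h[...,1]>150)&(d>0)
v,u=np.nonzero(m);print(len(u),np.median(u),np.median(v),np.median(L[m],0))
b=L[m];b=b[b[:,2]>np.percentile(b[:,2],98)-.012]
from scipy.optimize import least_squares
print(len(b),least_squares(lambda c:np.linalg.norm(b-c,axis=1)-.013,b.mean(0)-[0,0,.01],loss='soft_l1',f_scale=.002).x)
```

```text
t 10.4 loc [ 0.5677  0.241  -0.0588] w 0.0462 g 0.0 F(eu,ey,n) [-0.1 -0.2 -0.4] T [ 0.03  0.3  -0.03] spin 3.04 z [-0.002  0.007 -1.   ] q [ 0.07 -0.18  2.04 -0.28  0.72  1.96]
(array([ 4.02599618,  1.13053182, -3.85527443]), array([ 0.05083708, -0.01511787, -0.08783203]))
1339 229.0 206.0 [ 0.57950541  0.26275981 -0.10398721]
1001 [ 0.57423223  0.26341654 -0.11208958]
```

View pics/w4.png

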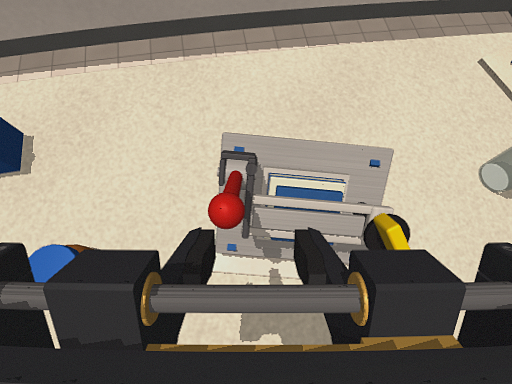

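The ball is at (228,211) in the wrist view with the lever open, and the fit puts it at (.574,.263,-.112). I'll centre on it, descend and pinch.

Run:
```python
from h import *
print(delta(tcp([.5745,.2632,-.0585],Rt(np.pi)),Rt(np.pi)),5.35*-n)
```

```text
(array([1.10668233, 2.03699275, 0.41577557]), array([ 0.05083708, -0.01511787, -0.08783203])) [ 2.96626162 -0.79480741 -4.38165   ]
```

Request:
play_rows(translation=[[0.55,1.02,0.21],[0.55,1.02,0.21],[0,0,0],[0,0,0],[0,0,0]], rotation=[[0.0255,-0.0075,-0.044],[0.0255,-0.0075,-0.044],[0,0,0],[0,0,0],[0,0,0]], claw=[-0.05,-0.05,-0.05,-0.05,-0.05])

```text
clock: 10.9
eef_pos: [0.5292, 0.1279, 0.3172]
orientation: [-3.142, -0.609, -0.267]
ft_force: [-0.4, 0.4, 0.1]
width: 0.0463
gripper_force: 0.0
```

Run:
```python
from h import *
stat();print(delta(tcp([.5745,.2632,-.112],Rt(np.pi)),Rt(np.pi)))
```

```text
t 10.9 loc [ 0.5735  0.2603 -0.0596] w 0.0463 g 0.0 F(eu,ey,n) [-0.3  0.3  0.3] T [ 0.04  0.32 -0.02] spin -3.137 z [-0.003 -0.003 -1.   ] q [ 0.12 -0.14  1.99 -0.33  0.74  2.14]
(array([ 3.05717588, -0.53837474, -4.2333568 ]), array([-0.00051345, -0.00266609,  0.00521568]))
```

Request:
play_rows(translation=[[1.0,-0.18,-1.4],[1.0,-0.18,-1.4],[1.05,-0.18,-1.43],[0,0,0],[0,0,0]], rotation=[[0,0,0],[0,0,0],[0,0,0],[0,0,0],[0,0,0]], claw=[-0.05,-0.05,-0.05,-0.05,-0.05])

```text
clock: 11.4
eef_pos: [0.5598, 0.1228, 0.2754]
orientation: [-3.14, -0.609, -0.269]
ft_force: [0.1, -0.2, 0.4]
width: 0.0463
gripper_force: 0.0
```

Request:
play_rows(translation=[[0,0,0],[0,0,0],[0,0,0],[0,0,0],[0,0,0]], rotation=[[0,0,0],[0,0,0],[0,0,0],[0,0,0],[0,0,0]], claw=[1,1,1,1,1], force=20)

```text
clock: 11.9
eef_pos: [0.56, 0.1229, 0.2764]
orientation: [-3.141, -0.61, -0.269]
ft_force: [-3.2, -3.7, 5.1]
width: 0.0236
gripper_force: 19.8
```

Run:
```python
from h import *
stat()
P=np.array([.575,.262,-.221])
as_=np.arange(1.57,.39,-.09)
for k in range(len(as_)-1): print(round(as_[k+1],2),np.round(M@(ball(as_[k+1],P)-ball(as_[k],P))*100,2).tolist())
```

```text
t 11.9 loc [ 0.5756  0.2636 -0.1109] w 0.0236 g 19.8 F(eu,ey,n) [ 1.1 -4.5  5.4] T [-0.61  0.32 -0.03] spin -3.136 z [-0.001 -0.003 -1.   ] q [ 0.1  -0.02  1.97 -0.35  0.64  2.16]
1.48 [-0.76, 0.2, -0.6]
1.39 [-0.7, 0.19, -0.67]
1.3 [-0.64, 0.17, -0.74]
1.21 [-0.57, 0.15, -0.79]
1.12 [-0.5, 0.13, -0.84]
1.03 [-0.43, 0.11, -0.89]
0.94 [-0.35, 0.09, -0.92]
0.85 [-0.27, 0.07, -0.95]
0.76 [-0.18, 0.05, -0.97]
0.67 [-0.1, 0.03, -0.98]
0.58 [-0.01, 0.0, -0.99]
0.49 [0.07, -0.02, -0.99]
0.4 [0.16, -0.04, -0.98]
```

Request:
play_rows(translation=[[-0.76,0.2,-0.6],[-0.7,0.19,-0.67],[-0.64,0.17,-0.74],[-0.57,0.15,-0.79],[-0.5,0.13,-0.84]], rotation=[[0,0,0],[0,0,0],[0,0,0],[0,0,0],[0,0,0]], claw=[1,1,1,1,1])

```text
clock: 12.4
eef_pos: [0.5283, 0.1313, 0.239]
orientation: [-3.14, -0.611, -0.269]
ft_force: [8.1, -8.1, -4.8]
width: 0.0238
gripper_force: 20.3
```

```bash
cat >> h.py <<'E'
def feel(Pn,N=8):
    P=np.array([.575,.262,Pn]);Fs=[]
    for k in range(N+2):
        viewer.camera('wrist')
        if k<2: continue
        l=loc()-P;a=np.arctan2(l[2],-l[0]);tan=np.array([-np.sin(a),0,-np.cos(a)])  # closing direction: d(ball)/d(-a)
        rad=np.array([-np.cos(a),0,np.sin(a)]); f=readout.observe()['ft_force']@M; Fs.append([-f@tan,f@rad,f[1]])
    Fs=np.array(Fs);print('a',round(a,3),'r',round(np.hypot(l[0],l[2]),4),'resist,rad,ey',np.round(Fs.mean(0),2),'se',np.round(Fs.std(0)/N**.5,2))
E
python3 -c "
from h import *
feel(-.221)
stat()"
```

```text
a 1.114 r 0.1093 resist,rad,ey [-0.78 -7.37 -4.4 ] se [0.18 0.31 0.2 ]
t 12.9 loc [ 0.5268  0.2634 -0.1229] w 0.0236 g 20.2 F(eu,ey,n) [ 2.9 -4.3 -7.7] T [-0.62 -0.13 -0.04] spin -3.135 z [-0.002 -0.003 -1.   ] q [ 0.13 -0.02  2.06 -0.42  0.57  2.26]
```

```bash
cat >> h.py <<'E'
def arc(al,Pn,dr=0):
    P=np.array([.575,.262,Pn]);b=[ball(a,P) for a in al]
    for k in range(len(al)-1):
        a=al[k+1];s=M@(b[k+1]-b[k]+dr*np.array([-np.cos(a),0,np.sin(a)])/(len(al)-1))*100
        print(np.round(s,2).tolist(),end=', ')
    print()
E
python3 -c "
from h import *
arc([1.114,1.03,.96,.93,.915,.90],-.221,-.0007)"
```

```text
[-0.38, 0.1, -0.83], [-0.27, 0.07, -0.72], [-0.09, 0.02, -0.32], [-0.04, 0.01, -0.16], [-0.03, 0.01, -0.16],
```

Request:
play_rows(translation=[[-0.39,0.06,-0.83],[-0.27,0.07,-0.72],[-0.09,0.02,-0.32],[-0.04,0.01,-0.16],[-0.03,0.01,-0.16]], rotation=[[0,0,0],[0,0,0],[0,0,0],[0,0,0],[0,0,0]], claw=[1,1,1,1,1])

```text
clock: 13.4
eef_pos: [0.5201, 0.1333, 0.2173]
orientation: [-3.14, -0.61, -0.269]
ft_force: [-1.2, -4.4, 2.7]
width: 0.0243
gripper_force: 19.9
```

```bash
python3 -c "
from h import *
feel(-.221)
arc([.90,.82,.75,.72,.705,.69],-.221,-.0003)"
```

```text
a 0.903 r 0.1087 resist,rad,ey [ 0.06 -1.32 -4.52] se [0.17 0.2  0.15]
[-0.2, 0.05, -0.85], [-0.12, 0.03, -0.76], [-0.03, 0.01, -0.33], [-0.01, 0.0, -0.16], [-0.01, 0.0, -0.16],
```

Request:
play_rows(translation=[[-0.2,0.03,-0.85],[-0.12,0.02,-0.76],[-0.03,0.01,-0.33],[-0.01,0.0,-0.16],[-0.01,0.0,-0.16]], rotation=[[0,0,0],[0,0,0],[0,0,0],[0,0,0],[0,0,0]], claw=[1,1,1,1,1])

```text
clock: 14.4
eef_pos: [0.5164, 0.1343, 0.195]
orientation: [-3.139, -0.61, -0.27]
ft_force: [-5.4, -1.2, 6.0]
width: 0.0241
gripper_force: 19.2
```

```bash
python3 -c "
from h import *
stat();feel(-.221)
arc([.69,.62,.55,.53,.515,.50],-.221,-.000)"
```

```text
t 14.4 loc [ 0.4919  0.2633 -0.1517] w 0.0241 g 19.2 F(eu,ey,n) [-0.6 -2.6  7.7] T [-0.62  0.36 -0.03] spin -3.135 z [-0.002 -0.002 -1.   ] q [ 0.14  0.04  2.11 -0.51  0.47  2.38]
a 0.695 r 0.1082 resist,rad,ey [ 3.6   3.75 -4.23] se [0.24 0.13 0.18]
[-0.03, 0.01, -0.77], [0.02, -0.01, -0.77], [0.02, -0.0, -0.22], [0.01, -0.0, -0.16], [0.02, -0.0, -0.16],
```

Request:
play_rows(translation=[[-0.05,0.01,-0.75],[-0.01,0.0,-0.75],[0.0,0,-0.22],[0.01,0.0,-0.16],[0.02,0.0,-0.16]], rotation=[[0,0,0],[0,0,0],[0,0,0],[0,0,0],[0,0,0]], claw=[1,1,1,1,1])

```text
clock: 15.4
eef_pos: [0.5168, 0.1342, 0.1751]
orientation: [-3.139, -0.611, -0.27]
ft_force: [-4.2, -4.7, 4.8]
width: 0.0236
gripper_force: 19.1
```

```bash
python3 -c "
from h import *
stat();feel(-.221)
arc([.50,.57,.63,.66,.675,.69],-.221,-.000)"
```

```text
t 15.4 loc [ 0.4809  0.2633 -0.1682] w 0.0236 g 19.1 F(eu,ey,n) [ 0.4 -5.7  5.5] T [-0.87 -0.02 -0.  ] spin -3.135 z [-0.    -0.002 -1.   ] q [ 0.14  0.08  2.12 -0.57  0.43  2.44]
a 0.512 r 0.1079 resist,rad,ey [ 4.46  0.53 -5.06] se [0.16 0.23 0.19]
[-0.06, 0.02, 0.77], [-0.01, 0.0, 0.66], [0.01, -0.0, 0.33], [0.01, -0.0, 0.16], [0.01, -0.0, 0.16],
```

Request:
play_rows(translation=[[-0.06,0.02,0.77],[-0.01,0.0,0.66],[0.01,0,0.33],[0.01,0.0,0.16],[0.01,0.0,0.16]], rotation=[[0,0,0],[0,0,0],[0,0,0],[0,0,0],[0,0,0]], claw=[1,1,1,1,1])

```text
clock: 16.4
eef_pos: [0.5168, 0.1343, 0.1966]
orientation: [-3.139, -0.612, -0.27]
ft_force: [1.3, -6.2, -0.0]
width: 0.0238
gripper_force: 19.8
```

```bash
python3 -c "
from h import *
stat();feel(-.221)
arc([.69,.76,.82,.86,.885,.90],-.221,-.000)"
```

```text
t 16.4 loc [ 0.4932  0.2634 -0.1506] w 0.0238 g 19.8 F(eu,ey,n) [ 2.3 -5.7 -1.6] T [-0.79 -0.31 -0.  ] spin -3.135 z [ 0.001 -0.002 -1.   ] q [ 0.14  0.03  2.11 -0.51  0.47  2.38]
a 0.711 r 0.1079 resist,rad,ey [ 4.36 -1.59 -5.99] se [0.16 0.19 0.13]
[0.08, -0.02, 0.76], [0.11, -0.03, 0.65], [0.1, -0.03, 0.43], [0.07, -0.02, 0.27], [0.04, -0.01, 0.16],
```

```bash
python3 -c "
from h import *
arc([.71,.79,.87,.94,1.0,1.03],-.221,-.000)
print(5.4*n)"
```

```text
[0.12, -0.03, 0.87], [0.18, -0.05, 0.86], [0.22, -0.06, 0.74], [0.22, -0.06, 0.62], [0.13, -0.03, 0.3], 
[-2.99398369  0.80223551  4.4226    ]
```

Request:
play_rows(translation=[[0.12,-0.03,0.87],[0.18,-0.05,0.86],[0.22,-0.06,0.74],[0.22,-0.06,0.62],[0.13,-0.03,0.3]], rotation=[[0,0,0],[0,0,0],[0,0,0],[0,0,0],[0,0,0]], claw=[1,1,1,1,1])

```text
clock: 17.4
eef_pos: [0.5249, 0.132, 0.2297]
orientation: [-3.139, -0.61, -0.27]
ft_force: [4.4, -3.6, -5.2]
width: 0.0238
gripper_force: 20.3
```

Request:
play_rows(translation=[[0,0,0],[0,0,0],[-1.0,0.27,1.47],[-1.0,0.27,1.47],[-1.0,0.27,1.47]], rotation=[[0,0,0],[0,0,0],[0,0,0],[0,0,0],[0,0,0]], claw=[-0.05,-0.05,-0.05,-0.05,-0.05])

```text
clock: 17.9
eef_pos: [0.494, 0.1407, 0.2734]
orientation: [-3.139, -0.609, -0.269]
ft_force: [0.7, 0.6, -0.1]
width: 0.046
gripper_force: 0.0
```

Request:
play_rows(translation=[[0,0,0],[0,0,0],[0,0,0],[0,0,0],[0,0,0]], rotation=[[0,0,0],[0,0,0],[0,0,0],[0,0,0],[0,0,0]], claw=[1,1,1,1,1])

```text
clock: 18.4
eef_pos: [0.4946, 0.14, 0.2723]
orientation: [-3.14, -0.609, -0.27]
ft_force: [-0.2, 0.3, 0.1]
width: 0.0084
gripper_force: 0.0
```

```bash
cat >> h.py <<'E'
from scipy.optimize import least_squares
def ballfit(name='wrist',f='tmp'):
    p,d,i=snap(name,f);L=cloud(d,i)@M;h=cv2.cvtColor(p,cv2.COLOR_RGB2HSV)
    m=((h[...,0]<6)|(h[...,0]>174))&(h[...,1]>150)&(d>0)&(np.linalg.norm(np.nan_to_num(L)-[.51,.262,-.15],axis=-1)<.16)
    q=L[m]; P=np.array([.575,.262,-.22]); r=np.linalg.norm((q-P)[:,[0,2]],axis=1); q=q[r>.098]
    x=least_squares(lambda c:np.linalg.norm(q-c,axis=1)-.013,q.mean(0)-[0,0,.006],loss='soft_l1',f_scale=.002).x
    l=x-P;print(name,len(q),'ball',np.round(x,4),'a',round(np.arctan2(l[2],-l[0]),3),'r',round(np.hypot(l[0],l[2]),4));return x
E
python3 -c "
from h import *
stat();x=ballfit();ballfit('side','sd')
print(delta(tcp(x+[0,0,.036],Rt(np.pi)),Rt(np.pi)))
"
```

```text
t 18.4 loc [ 0.5178  0.2631 -0.0754] w 0.0084 g 0.0 F(eu,ey,n) [-0.2  0.3  0.2] T [ 0.06  0.23 -0.08] spin -3.135 z [-0.003 -0.003 -1.   ] q [ 0.16 -0.15  2.1  -0.4   0.66  2.25]
wrist 999 ball [ 0.5196  0.2632 -0.1271] a 1.033 r 0.1082
side 1 ball [ 0.5209  0.2736 -0.1432] a 0.957 r 0.094
(array([ 1.01248011, -0.28115313, -1.21192264]), array([-0.00184447, -0.00186014,  0.00646448]))
```

```bash
python3 -c "
from h import *
arc([1.04,.94,.84,.74,.64,.55],-.222)
arc([.55,.58,.61,.64,.67,.70],-.222)
arc([.70,.73,.76,.79,.82,.85],-.222)
arc([.85,.88,.91,.94,.97,1.0],-.222)
"
```

```text
[-0.39, 0.11, -1.02], [-0.29, 0.08, -1.06], [-0.19, 0.05, -1.08], [-0.08, 0.02, -1.1], [0.02, -0.0, -0.99], 
[-0.01, 0.0, 0.33], [-0.01, 0.0, 0.33], [0.0, -0.0, 0.33], [0.01, -0.0, 0.33], [0.02, -0.01, 0.33], 
[0.03, -0.01, 0.33], [0.04, -0.01, 0.33], [0.05, -0.01, 0.33], [0.06, -0.02, 0.32], [0.07, -0.02, 0.32], 
[0.08, -0.02, 0.32], [0.09, -0.02, 0.32], [0.1, -0.03, 0.31], [0.11, -0.03, 0.31], [0.12, -0.03, 0.31],
```

Request:
play_rows(translation=[[0.5,-0.15,-0.8],[0.5,-0.14,-0.8],[0,0,0],[0,0,0],[0,0,0]], rotation=[[0,0,0],[0,0,0],[0,0,0],[0,0,0],[0,0,0]], claw=[1,1,1,1,1])

```text
clock: 19.0
eef_pos: [0.5047, 0.1372, 0.2571]
orientation: [-3.139, -0.61, -0.27]
ft_force: [0.2, -0.6, -0.3]
width: 0.0008
gripper_force: 0.0
```

```bash
python3 -c "
from h import *
stat()"
```

```text
t 19.0 loc [ 0.5177  0.263  -0.0939] w 0.0008 g 0.0 F(eu,ey,n) [ 0.1 -0.6 -0.4] T [ 0.04  0.33 -0.08] spin -3.135 z [-0.002 -0.002 -1.   ] q [ 0.15 -0.1   2.1  -0.41  0.62  2.26]
```

Request:
play_rows(translation=[[-0.39,0.11,-1.02],[-0.29,0.08,-1.06],[-0.19,0.05,-1.08],[-0.08,0.02,-1.1],[0.02,0,-0.99]], rotation=[[0,0,0],[0,0,0],[0,0,0],[0,0,0],[0,0,0]], claw=[1,1,1,1,1])

```text
clock: 19.5
eef_pos: [0.4919, 0.1408, 0.2016]
orientation: [-3.14, -0.604, -0.269]
ft_force: [-17.7, 8.4, 6.4]
width: 0.0005
gripper_force: 7.8
```

```bash
python3 -c "
from h import *
stat();feel(-.222,6);ballfit()"
```

```text
t 19.5 loc [ 0.4747  0.2632 -0.1317] w 0.0005 g 7.8 F(eu,ey,n) [-12.2   3.5  16.3] T [ 0.64  2.14 -0.04] spin -3.136 z [-0.007 -0.003 -1.   ] q [ 0.16 -0.02  2.15 -0.51  0.5   2.39]
a 0.737 r 0.1344 resist,rad,ey [ 2.49 12.62  0.86] se [0.05 0.24 0.19]
wrist 878 ball [ 0.4813  0.2631 -0.1637] a 0.541 r 0.1093
```

Request:
play_rows(translation=[[-0.01,0.0,0.33],[-0.01,0.0,0.33],[0.0,0,0.33],[0.01,0,0.33],[0.02,-0.01,0.33]], rotation=[[0,0,0],[0,0,0],[0,0,0],[0,0,0],[0,0,0]], claw=[1,1,1,1,1])

```text
clock: 20.45
eef_pos: [0.494, 0.1399, 0.2199]
orientation: [-3.141, -0.608, -0.269]
ft_force: [-4.7, 0.4, 3.4]
width: 0.0007
gripper_force: 2.9
```

Request:
play_rows(translation=[[0.03,-0.01,0.33],[0.04,-0.01,0.33],[0.05,-0.01,0.33],[0.06,-0.02,0.32],[0.07,-0.02,0.32]], rotation=[[0,0,0],[0,0,0],[0,0,0],[0,0,0],[0,0,0]], claw=[1,1,1,1,1])

```text
clock: 20.95
eef_pos: [0.4981, 0.139, 0.2378]
orientation: [-3.139, -0.61, -0.27]
ft_force: [-0.8, -0.7, 0.8]
width: 0.0006
gripper_force: 0.2
```

```bash
python3 -c "
from h import *
stat();ballfit()"
```

```text
t 20.95 loc [ 0.501   0.2631 -0.1058] w 0.0006 g 0.2 F(eu,ey,n) [-0.  -0.9  1. ] T [-0.02  0.17 -0.03] spin -3.135 z [-0.001 -0.002 -1.   ] q [ 0.16 -0.08  2.12 -0.44  0.58  2.31]
wrist 694 ball [ 0.5032  0.2632 -0.1372] a 0.856 r 0.1096
```

Request:
play_rows(translation=[[0.08,-0.02,0.32],[0.09,-0.02,0.32],[0.1,-0.03,0.31],[0.11,-0.03,0.31],[0.12,-0.03,0.31]], rotation=[[0,0,0],[0,0,0],[0,0,0],[0,0,0],[0,0,0]], claw=[1,1,1,1,1])

```text
clock: 21.5
eef_pos: [0.503, 0.1378, 0.2535]
orientation: [-3.139, -0.61, -0.27]
ft_force: [0.6, 0.2, -0.5]
width: 0.0006
gripper_force: 0.0
```

```bash
python3 -c "
from h import *
stat();ballfit()"
```

```text
t 21.5 loc [ 0.5142  0.2632 -0.0959] w 0.0006 g 0.0 F(eu,ey,n) [ 0.1  0.3 -0.7] T [0.07 0.28 0.01] spin -3.135 z [-0.001 -0.002 -1.   ] q [ 0.15 -0.1   2.1  -0.42  0.61  2.27]
wrist 290 ball [ 0.5146  0.2636 -0.1208] a 1.024 r 0.1161
```

Request:
play_rows(translation=[[-0.3,0.08,0.5],[-0.3,0.08,0.5],[-0.3,0.08,0.5],[0,0,0],[0,0,0]], rotation=[[0,0,0],[0,0,0],[0,0,0],[0,0,0],[0,0,0]], claw=[1,1,1,1,1])

```text
clock: 22.05
eef_pos: [0.4939, 0.1403, 0.2685]
orientation: [-3.139, -0.61, -0.27]
ft_force: [-0.5, 0.6, -0.2]
width: 0.0006
gripper_force: 0.0
```

```bash
python3 -c "
from h import *
stat();ballfit();ballfit()"
```

```text
t 22.05 loc [ 0.515   0.2633 -0.0781] w 0.0006 g 0.0 F(eu,ey,n) [-0.6  0.5  0.2] T [ 0.05  0.34 -0.04] spin -3.135 z [-0.001 -0.002 -1.   ] q [ 0.16 -0.14  2.1  -0.4   0.65  2.26]
wrist 524 ball [ 0.5053  0.2631 -0.1346] a 0.886 r 0.1102
wrist 529 ball [ 0.5052  0.2632 -0.1346] a 0.886 r 0.1103
```

```bash
python3 -c "
from h import *
d,r=delta(tcp([.5315,.101,-.105],Rt(2.53)),Rt(2.53));print(d/6,r/6)"
```

```text
[-0.23268751 -2.73666096 -0.20273679] [-0.05675321  0.01506937  0.08454475]
```

Request:
play_rows(translation=[[-0.23,-2.74,-0.2],[-0.23,-2.74,-0.2],[-0.23,-2.74,-0.2],[-0.23,-2.74,-0.2],[-0.23,-2.74,-0.2]], rotation=[[-0.0568,0.0151,0.0845],[-0.0568,0.0151,0.0845],[-0.0568,0.0151,0.0845],[-0.0568,0.0151,0.0845],[-0.0568,0.0151,0.0845]], claw=[-0.3,-0.3,-0.3,-0.3,-0.3])

```text
clock: 22.65
eef_pos: [0.4827, 0.0081, 0.2583]
orientation: [2.823, -0.53, 0.315]
ft_force: [0.3, 0.7, -0.5]
width: 0.038
gripper_force: 0.0
```

Request:
play_rows(translation=[[-0.23,-2.74,-0.2],[0,0,0],[0,0,0],[0,0,0],[0,0,0]], rotation=[[-0.0568,0.0151,0.0845],[0,0,0],[0,0,0],[0,0,0],[0,0,0]], claw=[-0.3,-0.3,-0.3,-0.3,-0.3])

```text
clock: 23.15
eef_pos: [0.481, -0.0143, 0.2566]
orientation: [2.777, -0.501, 0.41]
ft_force: [0.1, -0.4, -1.1]
width: 0.0575
gripper_force: 0.0
```

Run:
```python
from h import *
stat();print(delta(tcp([.5315,.101,-.164],Rt(2.53)),Rt(2.53)))
p,d,i=snap('wrist','w5')
X=cloud(d,i);h=cv2.cvtColor(p,cv2.COLOR_RGB2HSV);L=X@M
m=(h[...,0]>20)&(h[...,0]<32)&(h[...,1]>150)&(h[...,2]>60)&(d>0)&(abs(L[...,2]+.157)<.004)
t=L[m];V=np.linalg.svd(t[:,:2]-t[:,:2].mean(0),full_matrices=False)[2]
q=(t[:,:2]-t[:,:2].mean(0))@V.T;e=np.percentile(q,[1,50,99],axis=0);print(len(t),V[0],np.arctan2(V[0,1],V[0,0]),t[:,:2].mean(0)+((e[0]+e[2])/2)@V)
```

```text
t 23.15 loc [ 0.5309  0.1107 -0.1036] w 0.0575 g 0.0 F(eu,ey,n) [-0.5 -0.3 -1. ] T [ 0.01  0.31 -0.03] spin 2.564 z [-0.001  0.    -1.   ] q [-0.28 -0.27  2.24  0.02  0.57  0.95]
(array([ 3.15455632, -1.84436095, -4.90338679]), array([-0.01935632,  0.00391139,  0.02732142]))
1393 [-0.81817234 -0.57497307] -2.529021426785333 [0.53221694 0.10131649]
```

Request:
play_rows(translation=[[0.2,-0.9,-0.2],[1.0,-0.33,-1.57],[1.0,-0.3,-1.57],[1.0,-0.3,-1.56],[0,0,0]], rotation=[[-0.0194,0.0039,0.0273],[0,0,0],[0,0,0],[0,0,0],[0,0,0]], claw=[-0.3,-0.3,-0.3,-0.3,-0.3])

```text
clock: 23.7
eef_pos: [0.5126, -0.0329, 0.2056]
orientation: [2.762, -0.486, 0.445]
ft_force: [0.1, 0.3, -0.1]
width: 0.0576
gripper_force: 0.0
```

```bash
python3 -c "
from h import *
stat();print(delta(tcp([.5315,.101,-.164],Rt(2.53)),Rt(2.53)))"
```

```text
t 23.7 loc [ 0.5303  0.1009 -0.1657] w 0.0576 g 0.0 F(eu,ey,n) [-0.   0.3 -0.1] T [-0.03  0.27  0.01] spin 2.53 z [-0.004 -0.    -1.   ] q [-0.31 -0.08  2.2   0.07  0.42  0.86]
(array([-0.00237261,  0.0121672 ,  0.20364542]), array([-6.71825794e-04, -3.66468966e-03, -1.02417149e-05]))
```

Grip, then back off 0.25 rad anticlockwise.

Request:
play_rows(translation=[[0,0,0.1],[0,0,0],[0,0,0],[0,0,0],[0,0,0]], rotation=[[0,0,0],[0,0,0],[0,0,0],[0,0,0],[0,0,0]], claw=[1,1,1,1,1], force=50)

```text
clock: 24.2
eef_pos: [0.5131, -0.0336, 0.2093]
orientation: [2.757, -0.49, 0.446]
ft_force: [0.1, -0.6, -0.0]
width: 0.0195
gripper_force: 0.0
```

```bash
python3 -c "
from h import *
stat();print(n*.0625)"
```

```text
t 24.2 loc [ 0.5332  0.1003 -0.1631] w 0.0195 g 0.0 F(eu,ey,n) [ 0.2 -0.6 -0.1] T [-0.04  0.21 -0.01] spin 2.53 z [ 0.001 -0.001 -1.   ] q [-0.31 -0.09  2.2   0.07  0.42  0.86]
[-0.03465259  0.00928513  0.0511875 ]
```

Request:
play_rows(translation=[[0,0,0],[0,0,0],[0,0,0],[0,0,0],[0,0,0]], rotation=[[0,0,0],[0,0,0],[0,0,0],[0,0,0],[0,0,0]], claw=[1,1,1,1,1])

```text
clock: 24.7
eef_pos: [0.5128, -0.033, 0.2089]
orientation: [2.759, -0.489, 0.447]
ft_force: [-2.7, 4.3, 3.9]
width: 0.0137
gripper_force: 50.0
```

Request:
play_rows(translation=[[0,0,0],[0,0,0],[0,0,0],[0,0,0],[0,0,0]], rotation=[[-0.0347,0.0093,0.0512],[-0.0347,0.0093,0.0512],[-0.0347,0.0093,0.0512],[-0.0347,0.0093,0.0512],[0,0,0]], claw=[1,1,1,1,1])

```text
clock: 25.2
eef_pos: [0.5128, -0.0328, 0.2088]
orientation: [2.653, -0.383, 0.697]
ft_force: [-4.5, 5.4, 4.1]
width: 0.0135
gripper_force: 50.1
```

```bash
python3 -c "
from h import *
stat()"
```

```text
t 25.2 loc [ 0.5324  0.101  -0.1632] w 0.0135 g 50.1 F(eu,ey,n) [-2.4  4.   6.6] T [ 0.8   0.49 -0.36] spin 2.28 z [-0.  0. -1.] q [-0.31 -0.09  2.2   0.07  0.42  0.61]
```

Request:
play_rows(translation=[[0,0,0],[0,0,0],[-1.0,0.27,1.5],[-1.0,0.27,1.5],[-1.3,0.35,1.9]], rotation=[[0,0,0],[0,0,0],[0,0,0],[0,0,0],[0,0,0]], claw=[-0.2,-0.2,-0.2,-0.2,-0.2])

```text
clock: 25.7
eef_pos: [0.4794, -0.0249, 0.2576]
orientation: [2.653, -0.382, 0.695]
ft_force: [0.5, 0.4, 0.3]
width: 0.0514
gripper_force: 0.0
```

Run:
```python
from h import *
p,d,i=snap('wrist','w6');stat()
X=cloud(d,i);h=cv2.cvtColor(p,cv2.COLOR_RGB2HSV);L=X@M
m=(h[...,0]>20)&(h[...,0]<32)&(h[...,1]>150)&(h[...,2]>60)&(d>0)&(abs(L[...,2]+.157)<.004)
t=L[m];V=np.linalg.svd(t[:,:2]-t[:,:2].mean(0),full_matrices=False)[2];print(np.arctan2(V[0,1],V[0,0]))
d,r=delta(tcp([.513,.263,-.065],Rt(np.pi)),Rt(np.pi));print(d/7,r/7)
```

```text
t 25.75 loc [ 0.5344  0.1004 -0.1009] w 0.053 g 0.0 F(eu,ey,n) [ 3.3  1.4 -0.2] T [ 0.04  0.16 -0.03] spin 2.28 z [ 0.003 -0.001 -1.   ] q [-0.31 -0.29  2.24  0.05  0.58  0.62]
-2.287749632168621
[0.07774062 2.38343883 0.24644847] [ 0.06868001 -0.01798693 -0.10068851]
```

Request:
play_rows(translation=[[0,2.38,0.24],[0,2.38,0.24],[0,2.38,0.24],[0,2.38,0.24],[0,2.38,0.24]], rotation=[[0.0687,-0.018,-0.1007],[0.0687,-0.018,-0.1007],[0.0687,-0.018,-0.1007],[0.0687,-0.018,-0.1007],[0.0687,-0.018,-0.1007]], claw=[1,1,1,1,1], force=20)

```text
clock: 26.25
eef_pos: [0.4803, 0.0857, 0.2686]
orientation: [2.947, -0.581, 0.085]
ft_force: [0.7, -0.7, 0.1]
width: 0.015
gripper_force: 0.0
```

Request:
play_rows(translation=[[0,2.38,0.24],[0,2.38,0.24],[0,0,0],[0,0,0],[0,0,0]], rotation=[[0.0687,-0.018,-0.1007],[0.0687,-0.018,-0.1007],[0,0,0],[0,0,0],[0,0,0]], claw=[1,1,1,1,1])

```text
clock: 26.75
eef_pos: [0.4801, 0.1315, 0.2729]
orientation: [3.107, -0.607, -0.199]
ft_force: [1.1, 0.1, -0.5]
width: 0.0007
gripper_force: 0.0
```

```bash
python3 -c "
from h import *
stat();x=ballfit();print(delta(tcp(x+[-.001,0,.034],Rt(np.pi)),Rt(np.pi)))
arc([.90,.83,.76,.69,.62,.55],-.220)"
```

```text
t 26.75 loc [ 0.5084  0.2513 -0.0681] w 0.0007 g 0.0 F(eu,ey,n) [ 0.5  0.3 -1. ] T [ 0.01  0.27 -0.01] spin 3.09 z [-0.003  0.002 -1.   ] q [ 0.14 -0.19  2.14 -0.37  0.66  2.15]
wrist 849 ball [ 0.506   0.2631 -0.1358] a 0.885 r 0.1089
(array([ 1.90042636,  0.74334872, -2.96744554]), array([ 0.02621735, -0.01005255, -0.04289623]))
[-0.19, 0.05, -0.75], [-0.14, 0.04, -0.76], [-0.08, 0.02, -0.76], [-0.03, 0.01, -0.77], [0.02, -0.01, -0.77],
```

Request:
play_rows(translation=[[0.2,1.2,0.0],[0.57,-0.15,-1.0],[0.57,-0.15,-1.0],[0.56,-0.15,-0.97],[0,0,0]], rotation=[[0.0262,-0.0101,-0.0429],[0,0,0],[0,0,0],[0,0,0],[0,0,0]], claw=[1,1,1,1,1])

```text
clock: 27.3
eef_pos: [0.4988, 0.1386, 0.2412]
orientation: [3.141, -0.608, -0.263]
ft_force: [0.4, 0.0, 0.6]
width: 0.0005
gripper_force: 0.0
```

```bash
python3 -c "
from h import *
stat()"
```

```text
t 27.3 loc [ 0.5035  0.2629 -0.1034] w 0.0005 g 0.0 F(eu,ey,n) [0.6 0.1 0.3] T [-0.    0.23 -0.02] spin -3.14 z [-0.003 -0.001 -1.   ] q [ 0.15 -0.09  2.12 -0.43  0.59  2.29]
```

Request:
play_rows(translation=[[-0.19,0.05,-0.75],[-0.14,0.04,-0.76],[-0.08,0.02,-0.76],[-0.03,0.01,-0.77],[0.02,-0.01,-0.77]], rotation=[[0,0,0],[0,0,0],[0,0,0],[0,0,0],[0,0,0]], claw=[1,1,1,1,1])

```text
clock: 27.8
eef_pos: [0.4927, 0.1409, 0.2036]
orientation: [-3.141, -0.608, -0.263]
ft_force: [-13.0, 2.0, 5.1]
width: 0.0005
gripper_force: 5.8
```

```bash
python3 -c "
from h import *
stat();feel(-.22,5);ballfit()"
```

```text
t 27.8 loc [ 0.4766  0.2636 -0.1305] w 0.0005 g 5.8 F(eu,ey,n) [-7.7 -1.5 11.7] T [-0.06  1.52 -0.08] spin -3.14 z [-0.004 -0.001 -1.   ] q [ 0.16 -0.03  2.15 -0.51  0.5   2.38]
a 0.742 r 0.1327 resist,rad,ey [ 1.73  7.86 -1.15] se [0.13 0.31 0.15]
wrist 805 ball [ 0.4816  0.2632 -0.1623] a 0.554 r 0.1098
```

Request:
play_rows(translation=[[-0.01,0.0,0.33],[-0.01,0.0,0.33],[0.0,0,0.33],[0.01,0,0.33],[0.02,-0.01,0.33]], rotation=[[0,0,0],[0,0,0],[0,0,0],[0,0,0],[0,0,0]], claw=[1,1,1,1,1])

```text
clock: 28.7
eef_pos: [0.4949, 0.1407, 0.2223]
orientation: [-3.14, -0.612, -0.264]
ft_force: [-2.6, -1.0, 0.8]
width: 0.0003
gripper_force: 1.2
```

Request:
play_rows(translation=[[0.03,-0.01,0.25],[0.03,-0.01,0.25],[0.03,-0.01,0.25],[0.05,-0.02,0.25],[0.05,-0.02,0.25]], rotation=[[0,0,0],[0,0,0],[0,0,0],[0,0,0],[0,0,0]], claw=[1,1,1,1,1])

```text
clock: 29.2
eef_pos: [0.497, 0.14, 0.2348]
orientation: [-3.139, -0.612, -0.264]
ft_force: [-0.1, 0.5, 0.4]
width: 0.0008
gripper_force: 0.0
```

Request:
play_rows(translation=[[0.07,-0.02,0.3],[0.08,-0.02,0.3],[-0.4,0.1,0.6],[-0.4,0.1,0.6],[-0.4,0.1,0.6]], rotation=[[0,0,0],[0,0,0],[0,0,0],[0,0,0],[0,0,0]], claw=[1,1,1,1,1])

```text
clock: 29.7
eef_pos: [0.486, 0.1427, 0.2592]
orientation: [-3.139, -0.612, -0.264]
ft_force: [0.2, 0.0, 0.3]
width: 0.0003
gripper_force: 0.0
```

```bash
python3 -c "
from h import *
stat();x=ballfit();ballfit()"
```

```text
t 29.7 loc [ 0.5031  0.2637 -0.081 ] w 0.0003 g 0.0 F(eu,ey,n) [0.4 0.1 0.1] T [ 0.04  0.25 -0.03] spin -3.14 z [ 0.001  0.001 -1.   ] q [ 0.17 -0.14  2.13 -0.42  0.63  2.28]
wrist 767 ball [ 0.4991  0.2632 -0.1413] a 0.804 r 0.1094
wrist 755 ball [ 0.4991  0.2631 -0.1412] a 0.804 r 0.1094
```

```bash
python3 -c "
from h import *
print(delta(tcp(np.array([.5000,.2632,-.1412+.034]),Rt(np.pi)),Rt(np.pi)))
arc([.81,.73,.65,.57,.49,.41],-.2213,)
arc([.41,.33,.25,.17,.09,.02],-.2213,)"
```

```text
(array([ 1.17818479, -0.39160075, -2.38786721]), array([-0.0016667 ,  0.00297332,  0.00010075]))
[-0.13, 0.04, -0.87], [-0.07, 0.02, -0.88], [0.0, -0.0, -0.88], [0.07, -0.02, -0.88], [0.14, -0.04, -0.87], 
[0.2, -0.05, -0.85], [0.27, -0.07, -0.83], [0.33, -0.09, -0.81], [0.39, -0.11, -0.78], [0.39, -0.11, -0.65],
```

Request:
play_rows(translation=[[0.4,-0.13,-0.8],[0.4,-0.13,-0.8],[0.4,-0.13,-0.8],[0,0,0],[0,0,0]], rotation=[[0,0,0],[0,0,0],[0,0,0],[0,0,0],[0,0,0]], claw=[1,1,1,1,1])

```text
clock: 30.3
eef_pos: [0.4983, 0.1384, 0.2335]
orientation: [-3.141, -0.61, -0.264]
ft_force: [-0.4, -0.7, 0.1]
width: 0.0004
gripper_force: 0.1
```

Request:
play_rows(translation=[[-0.13,0.04,-0.87],[-0.07,0.02,-0.88],[0.0,0,-0.88],[0.07,-0.02,-0.88],[0.14,-0.04,-0.87]], rotation=[[0,0,0],[0,0,0],[0,0,0],[0,0,0],[0,0,0]], claw=[1,1,1,1,1])

```text
clock: 30.8
eef_pos: [0.4966, 0.1389, 0.189]
orientation: [-3.141, -0.608, -0.263]
ft_force: [-9.7, 2.8, 2.9]
width: 0.0007
gripper_force: 4.2
```

```bash
python3 -c "
from h import *
stat();x=ballfit()"
```

```text
t 30.8 loc [ 0.4717  0.2626 -0.1449] w 0.0007 g 4.2 F(eu,ey,n) [-6.6  0.2  8.2] T [-0.04  1.17 -0.04] spin -3.14 z [-0.003 -0.    -1.   ] q [ 0.16  0.01  2.16 -0.54  0.47  2.41]
wrist 661 ball [ 0.4736  0.2631 -0.176 ] a 0.409 r 0.1105
```

Request:
play_rows(translation=[[0.22,-0.05,-0.85],[0.29,-0.07,-0.83],[0.35,-0.09,-0.81],[0.4,-0.11,-0.78],[0.4,-0.11,-0.65]], rotation=[[0,0,0],[0,0,0],[0,0,0],[0,0,0],[0,0,0]], claw=[1,1,1,1,1])

```text
clock: 31.35
eef_pos: [0.5154, 0.1344, 0.151]
orientation: [-3.139, -0.612, -0.264]
ft_force: [-0.6, 0.5, 0.2]
width: 0.0002
gripper_force: 0.5
```

```bash
python3 -c "
from h import *
stat();x=ballfit()"
```

```text
t 31.35 loc [ 0.4659  0.2632 -0.1871] w 0.0002 g 0.5 F(eu,ey,n) [-0.5  0.4  0.6] T [-0.01  0.38 -0.03] spin -3.14 z [ 0.001  0.001 -1.   ] q [ 0.14  0.13  2.13 -0.65  0.38  2.52]
wrist 414 ball [ 0.4637  0.2634 -0.2107] a 0.083 r 0.1117
```

Request:
play_rows(translation=[[0.06,-0.01,-0.09],[0.05,-0.01,-0.08],[0.06,-0.02,-0.09],[0.05,-0.01,-0.08],[0,0,0]], rotation=[[0,0,0],[0,0,0],[0,0,0],[0,0,0],[0,0,0]], claw=[1,1,1,1,1])

```text
clock: 31.9
eef_pos: [0.5171, 0.1341, 0.1493]
orientation: [-3.14, -0.613, -0.264]
ft_force: [-15.9, 0.9, 16.7]
width: 0.0007
gripper_force: 11.1
```

```bash
python3 -c "
from h import *
stat();x=ballfit()"
```

```text
t 31.9 loc [ 0.4664  0.2634 -0.1895] w 0.0007 g 11.1 F(eu,ey,n) [-3.2 -3.3 22.6] T [-0.46  0.84 -0.01] spin -3.14 z [ 0.002  0.001 -1.   ] q [ 0.14  0.14  2.13 -0.66  0.37  2.53]
wrist 360 ball [ 0.4646  0.2636 -0.2102] a 0.088 r 0.1108
```

Request:
play_rows(translation=[[-0.5,0.13,0.75],[-1.0,0.27,1.5],[-1.4,0.37,2.0],[-1.4,0.37,2.0],[0,0,0]], rotation=[[0,0,0],[0,0,0],[0,0,0],[0,0,0],[0,0,0]], claw=[1,1,1,1,1])

```text
clock: 32.45
eef_pos: [0.4748, 0.1461, 0.2139]
orientation: [-3.136, -0.617, -0.264]
ft_force: [0.4, 0.3, -0.4]
width: 0.0005
gripper_force: 0.0
```

```bash
python3 -c "
from h import *
x=ballfit(f='fin');p=load('fin')[0];stat()"
```

```text
wrist 574 ball [ 0.4651  0.2632 -0.2212] a -0.011 r 0.1099
t 32.5 loc [ 0.4671  0.2639 -0.1125] w 0.0004 g 0.0 F(eu,ey,n) [ 0.2  0.1 -0.2] T [ 0.02  0.23 -0.04] spin -3.139 z [ 0.005  0.003 -1.   ] q [ 0.18 -0.08  2.19 -0.51  0.52  2.4 ]
```

View pics/fin.png

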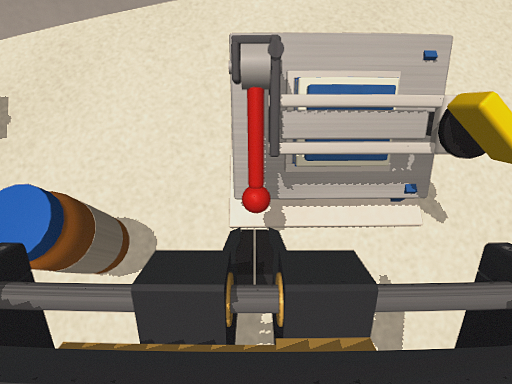

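The wrist view shows the lever closed, lying down the slope with the ball at (256,199). The cassette is in its nest at (350,120), the jar is undisturbed, and the gripper is clear of everything.

```bash
python3 -c "
from h import *
print(workorder.hand_in())"
```

```text
the job is handed in; nothing more can be done
None
```

I opened the lever, set the clamp by feel to about 105 N (estimated, not measured directly), closed the lever against its stop, cleared the gripper and handed the job in; no verdict was returned.

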